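# Nudge the ring carrier onto its locating pins

## Task

The ring carrier has been put down short of its place and is perched crookedly on top of the fixture's two locating pins. Without picking it up, nudge it sideways with your fingers until both its holes drop over the two pins and it lies flat and fully down on the fixture's steel bed. Leave the other things on the bench where they are.

Things in the scene. Friction and masses are not known exactly. Their poses are not given: they have to be found in the camera images.
- fixture: Green cast fixture, fixed to the bench. Origin: centre of its underside; z up, x towards its toggle clamp, y along its long side. Foot flange 130 (x) x 190 (y) x 12 mm high, pedestal 76 x 136 mm on it, steel bed on top. Two steel pins stand on the bed at x = +22, y = +60 and -60 mm, 10 mm across for 3 mm, then tapering to 5 mm at the tip, 8 mm above the bed.
- bed (a point): Centre of the top face of the fixture's flat steel bed, straight above the fixture's origin, 40 mm above the bench. The bed measures 88 (x) x 148 (y) x 8 mm, so the seated plate overhangs it by 6 mm all round. Bed, pins and plate are smooth, bare metal (friction between them about 0.3).
- clamp (a point): Middle of the fixture's open toggle clamp, at the fixture's x = 135, y = 0 mm. It spans x = 75 to 198 mm, is 34 mm wide, up to 90 mm high, has a red handle and does not move.
- pin_left (a point): Tip of the fixture's pin at its +y side, 8 mm above the bed (48 mm above the bench).
- pin_right (a point): Tip of the fixture's pin at its -y side, 8 mm above the bed.
- carrier: Loose aluminium plate, 0.36 to 0.59 kg, 100 (x) x 160 (y) x 8 mm, with two brass-rimmed through holes of 12 mm diameter at x = +22, y = +60 and -60 mm. Origin: centre of its underside; z up. Seated, its axes match the fixture's. At the start it lies on the pin tips and the bed's -x edge (tilt 0.12 rad), 14-28 mm short towards the fixture's -x, up to 13 mm off in y, up to 0.12 rad turned.
- carrier_mid (a point): Centre of the carrier's top face, 8 mm above its origin. Six upright collets, each with a gold or silver ring, stand 20 mm above this face at the carrier's x = -26 and +12, y = -30, 0 and +30 mm, 20 mm across the rings.
- hole_left (a point): Centre of the carrier's hole at its +y end, at the underside of the plate. It belongs over pin_left.
- hole_right (a point): Centre of the carrier's hole at its -y end, at the underside of the plate. It belongs over pin_right.
- tray_at (a point): Centre (11 mm above its underside) of a black tray of 280 (x) x 200 (y) x 22 mm with rings in it. Leave alone.
- bangle_at (a point): Centre of a gold bangle lying flat, 68 mm across, 7 mm high. Leave alone.
- rouge_bar_at (a point): Centre of a dark red bar of polishing compound, 120 (x) x 42 (y) x 34 mm. Leave alone.
- green_bar_at (a point): Centre of a green bar of polishing compound, 100 (x) x 42 (y) x 34 mm. Leave alone.
- buff_at (a point): Centre of a stitched cotton buffing wheel lying flat, 100 mm across, 19 mm high. Leave alone.
- brush_at (a point): Middle of a brush lying on the bench, 200 mm long along its x. Leave alone.
- jar_at (a point): Centre of a closed jar, 72 mm across, 85 mm high. Leave alone.
Not all that is in view belongs to the job. Of the things shaped like the carrier, the aluminium one is meant.

How it is judged:
At the end, for the whole second after the job is handed in: Both carrier holes are over their own pins (within 3 mm horizontally), the plate's underside is on the bed (within 1.8 mm) and level within 0.025 rad, at rest (horizontal distance between hole_left and pin_left below 0.003 m and horizontal distance between hole_right and pin_right below 0.003 m and z of carrier in the frame of fixture below 0.0418 m and angle between the z axis of carrier and the z axis of fixture, either way round below 0.025 rad and linear speed of carrier below 0.01 m/s); the robot touches nothing.
It fails at once if the carrier is lifted off the pins (its middle more than 4 mm above the height of a plate lying on the pin tips) or tipped up by more than 0.3 rad (z of carrier in the frame of fixture above 0.052 m or angle between the z axis of carrier and the z axis of fixture, either way round above 0.3 rad).
It fails at once if another thing on the bench is moved by more than 20 mm (distance of any of tray_at, bangle_at, rouge_bar_at, green_bar_at, buff_at, brush_at, jar_at from where it was at the start of the episode above 0.02 m).
It also fails if it takes over 72 s, if anything falls off the work surface, if the arm or the gripper's body presses on something with over 40 N, if the wrist force passes 120 N, or if a joint passes its speed limit or range.

## Robot

A 7-joint arm with a two-finger parallel gripper is mounted at the origin on the work surface. World frame = base frame: x ahead of the robot, y to its left, z up, the work surface at z = 0. Lengths are in m, angles in rad, forces in N, time in s.
With the tool pointing down it reaches from about 0.425 to 0.95 m from the base axis. Payload 4.7 kg.
Tool frame: the origin (TCP) lies on the centre line of the jaws, within the pads' length; the fingertips stand robot.nose_length ahead of it and the grasp point (between the pads) lies 8 mm behind it (robot.nose_length is the distance from the TCP to the fingertips, in m); z points along the fingers, y is the line along which they close (so a half turn about z gives the same grasp; the last joint's range is limited). The gripper opens to 85 mm and grips with 20 to 120 N. Pads are 22 mm wide; open, the fingers measure 114 mm over their backs; the gripper's body (76 mm by 85 mm) begins 54 mm behind the grasp point. The pads swing forward as they close: fully open they stand 13 mm farther back than shut.
Start: joints at [1.081, 0.469, -0.049, 1.532, 0.024, 1.141, -0.082], TCP at [0.3, -0.605, 0.242] pointing down, gripper open.
Joint ranges: [-2.59, 2.59], [-0.33, 1.99], [-1.39, 1.29], [0.1, 2.45], [-1.04, 4.18], [0.21, 1.99], [-2.66, 2.66]. Speed limits (rad/s): [2.57, 2.57, 3.14, 3.14, 3.14, 3.14, 3.14].

## Interface

Orientations are given as [roll, pitch, yaw] about the fixed x, y, z axes, in that order (R = Rz(yaw) Ry(pitch) Rx(roll)).
In Python, from plant import robot gives the robot as it stands. Calls block until the motion is done:
- robot.goto(position, orientation): joint-space move of the TCP to a pose.
- robot.move_straight(position, vel=0.15, attitude=None, contact_N=None): straight line of the TCP; attitude=None keeps the orientation; vel is the mean speed in m/s. With contact_N (N) it stops when the force on the tool has changed by that much, and returns True; else False.
- robot.move_joints(angles): joint-space move.
- robot.grip(opening, strength=None): opening from 0.0 (shut) to 1.0 (fully open); strength is the grip in N (None keeps the last); returns when the fingers have stopped.
- robot.sleep(seconds).
- robot.inverse_kinematics(position, orientation): joint angles nearest the present ones, or None.
- robot.sense(): the state.
- robot.grab_frame(name): name is "scene" or "side" or "wrist"; returns a dict with "image" (420x560x3 uint8, red, green, blue), "range_z" (420x560 float32, m along the optical axis (not along the pixel's ray), 0 where there is no reading), "fx", "fy", "cx", "cy" (pixels), "R" (3x3) and "t" (3): a world point X has camera coordinates R X + t. Camera axes: x right, y down, z forward; pixel columns grow to the right and rows downward; lengths in m; the calibration is good to about 2 mm. A picture is of the moment at which its call begins.
A pose or a line that the arm cannot do raises robot.IKError and nothing moves.
- robot.close_job(): hands the job in; it is judged then, once.
The state is a dict: "t": time; "joint_pos": joint angles; "joint_velocities": joint speeds; "effort": joint torques, N m; "tcp_pos": TCP position; "tcp_rot": TCP orientation; "wrist_force": force on the tool from outside, world axes, zero at the start; "torque": the same for the moment, N m; "opening": opening from 0.0 (shut) to 1.0 (fully open); "gripper_force": force on a finger pad.
Only numpy, scipy, OpenCV 4.12 (cv2) and the standard library are available. Lean on these libraries where they do the work, as an engineer would, in place of code of your own. Each camera call takes 0.05 s, during which the arm holds its last target. There are 200 camera calls.

## Working session

There is one attempt and no reset: what is moved stays moved. The work goes in short steps, each a Python script; the robot and the scene stay as the last script left them, time stands still between calls to the robot, and variables do not carry over. Pictures are saved under pics/ and viewed, at most 10 in all, crops included, and the job is handed in when it is done.

```bash
mkdir -p pics; ls
python3 - <<'E'
from plant import robot
import cv2, pickle, numpy as np
fs={}
for n in ("scene","side"):
    f=robot.grab_frame(n); fs[n]=f
    print(n,f["fx"],f["cx"],f["cy"],(-f["R"].T@f["t"]).round(3))
pickle.dump(fs,open("f0.pkl","wb"))
im=np.vstack([fs["scene"]["image"]])
cv2.imwrite("pics/scene0.png",im[:,:,::-1]); cv2.imwrite("pics/side0.png",fs["side"]["image"][:,:,::-1])
s=robot.sense(); print(s["t"],s["tcp_pos"],s["tcp_rot"],s["wrist_force"],robot.nose_length)
E
```

```text
pics
scene 472.5155426221153 280.2590486919173 210.50777930036645 [ 1.378 -0.958  1.07 ]
side 415.09005964508367 272.49964566277106 214.55094401330985 [0.322 1.278 0.912]
0.1 [ 0.29995602 -0.60413079  0.24136077] [-3.13983674e+00  4.70057231e-05  4.60852673e-01] [ 0.22800792 -0.96163227 -0.38877864] 0.011
```

View pics/scene0.png

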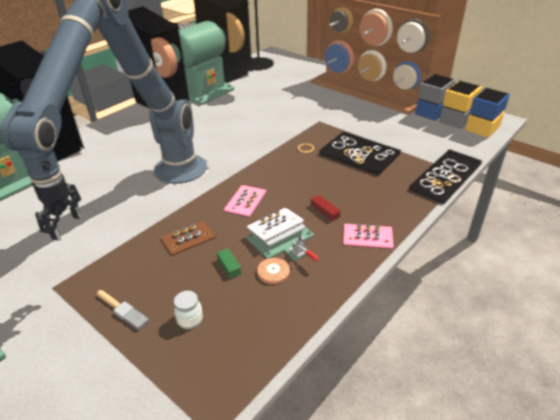

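View pics/side0.png

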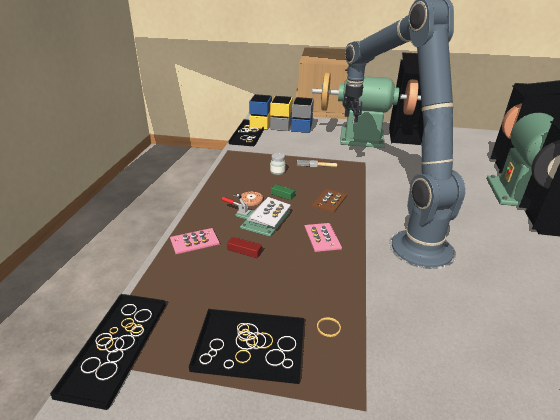

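The carrier-shaped things in the scene view are pink plates at (245,200) and (368,236), a brown plate at (188,237), and a bare-metal plate on the green fixture at (276,226). The metal plate is the one meant: it is aluminium and sits on the fixture by the red-handled clamp at (312,254). I'll locate it roughly and confirm with an enlarged crop.

```bash
cat > h.py <<'E'
import numpy as np, cv2
def unproj(f,u,v,z=None):
    """pixel(s) -> world, by range, or on plane z"""
    u=np.atleast_1d(u).astype(float); v=np.atleast_1d(v).astype(float)
    d=np.c_[(u-f["cx"])/f["fx"],(v-f["cy"])/f["fy"],np.ones_like(u)]
    c=-f["R"].T@f["t"]
    if z is None:
        r=f["range_z"][v.round().astype(int),u.round().astype(int)]
        return (d*r[:,None]-f["t"])@f["R"]
    w=d@f["R"]
    return c+w*((z-c[2])/w[:,2])[:,None]
def proj(f,X):
    p=np.atleast_2d(X)@f["R"].T+f["t"]
    return np.c_[f["fx"]*p[:,0]/p[:,2]+f["cx"],f["fy"]*p[:,1]/p[:,2]+f["cy"]]
E
python3 - <<'E'
import pickle; from h import *
fs=pickle.load(open("f0.pkl","rb"))
f=fs["scene"]
names=dict(carrier=(276,226),clampred=(312,254),rouge=(325,208),green=(229,263),buff=(273,271),jar=(188,300),pinkA=(245,200),pinkB=(368,236),brown=(188,237))
for k,p in names.items(): print(k,unproj(f,*p).round(3))
a=cv2.resize(f["image"][190:280,205:345],None,fx=5,fy=5,interpolation=cv2.INTER_CUBIC)
cv2.imwrite("pics/crop0.png",a[:,:,::-1])
E
```

```text
carrier [[ 0.583 -0.075  0.052]]
clampred [[ 0.759 -0.109  0.056]]
rouge [[0.64  0.122 0.035]]
green [[ 0.571 -0.284  0.034]]
buff [[ 0.689 -0.213  0.019]]
jar [[ 0.624 -0.487  0.084]]
pinkA [[0.359 0.006 0.004]]
pinkB [[0.828 0.105 0.021]]
brown [[ 0.371 -0.279  0.024]]
```

View pics/crop0.png

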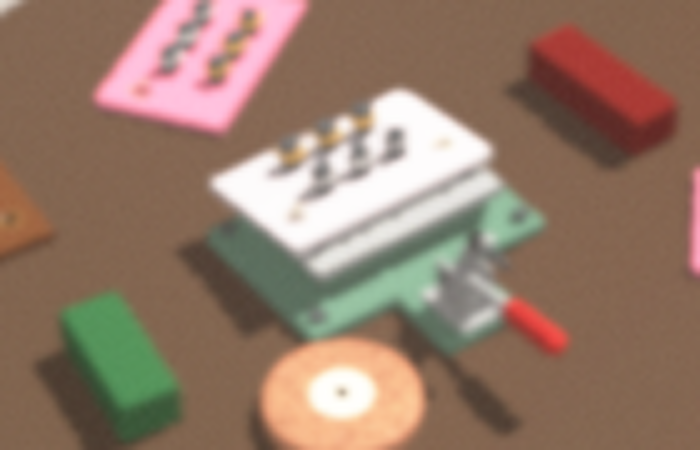

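The crop confirms the plate is bare aluminium on the green fixture, tilted up towards the clamp. Its brass holes are at crop (295,215) and (443,143). Next I go above it for a close look.

Run:
```python
from plant import robot
from h import *
import pickle
robot.goto([0.60,-0.08,0.36],[np.pi,0,-0.15])
f=robot.grab_frame("wrist"); pickle.dump(f,open("w1.pkl","wb"))
print(robot.sense()["t"],f["fx"],(-f["R"].T@f["t"]).round(3),f["R"].round(2).tolist())
cv2.imwrite("pics/w1.png",f["image"][:,:,::-1])
```

```text
2.35 315.427804609662 [ 0.674 -0.091  0.491] [[-0.15, -0.99, 0.0], [-0.94, 0.14, 0.3], [-0.29, 0.04, -0.96]]
```

View pics/w1.png

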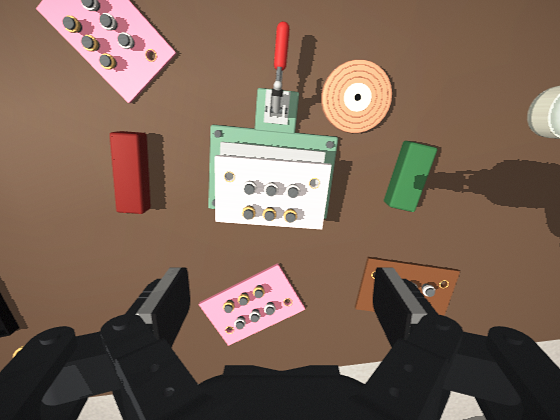

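Wrist view: the plate's top face spans about (217,156) to (322,229), with holes at (229,177) and (314,183). The bed's +x strip runs (220,143) to (326,153), and the flange's far corners are at (211,125) and (338,137). Image up is the fixture's +x. Next I'll measure both poses by mask and range.

```bash
cat >> h.py <<'E'
def measure(f,yaw0=-0.15,ctr=(0.6,-0.09),verbose=True,fix=None):
    H,W=f["range_z"].shape
    v,u=np.mgrid[0:H,0:W]; P=unproj(f,u.ravel(),v.ravel()); I=f["image"].reshape(-1,3).astype(int)
    ok=(f["range_z"].ravel()>0)&(np.hypot(P[:,0]-ctr[0],P[:,1]-ctr[1])<0.16)
    sat=I.max(1)-I.min(1); out={}
    c,s=np.cos(yaw0),np.sin(yaw0); R=np.array([[c,s],[-s,c]])   # world->approx fixture axes
    if fix is None:
        # bed strip: grey-white, z ~ 0.04, on the clamp side
        m=ok&(sat<40)&(I.min(1)>110)&(abs(P[:,2]-0.040)<0.004)
        lab=cv2.morphologyEx(m.reshape(H,W).astype(np.uint8),cv2.MORPH_OPEN,np.ones((2,2)))
        n,L,st,_=cv2.connectedComponentsWithStats(lab)
        out["strip_comps"]=[tuple(int(a) for a in r) for r in st[1:] if r[4]>60]
        g=ok&(I[:,1]>I[:,0]+15)&(I[:,1]>I[:,2]+5)&(abs(P[:,2]-0.012)<0.004)
        q=(P[g][:,:2]-ctr)@R.T
        out["green_ext"]=np.percentile(q,[0.5,99.5],axis=0).round(4).tolist()
        out["P"]=P; out["L"]=L; out["green"]=P[g]
    # plate: bright, above bed
    w=ok&(sat<45)&(I.min(1)>170)&(P[:,2]>0.043)&(P[:,2]<0.068)
    lab=cv2.morphologyEx(w.reshape(H,W).astype(np.uint8),cv2.MORPH_OPEN,np.ones((3,3)))
    n,L2,st,_=cv2.connectedComponentsWithStats(lab); k=1+st[1:,4].argmax()
    X=P[(L2==k).ravel()]
    for _ in range(3):
        A=np.c_[X[:,:2],np.ones(len(X))]; co=np.linalg.lstsq(A,X[:,2],rcond=None)[0]
        r=X[:,2]-A@co; X=X[abs(r)<max(0.0015,2.5*r.std())]
    rect=cv2.minAreaRect((X[:,:2]*1000).astype(np.float32))
    box=cv2.boxPoints(rect)/1000
    out.update(plane=co,tilt=np.arctan(np.hypot(*co[:2])),rect=rect,box=box,n=len(X),res=r.std())
    return out
E
python3 - <<'E'
import pickle; from h import *
f=pickle.load(open("w1.pkl","rb")); o=measure(f)
for k in ("strip_comps","green_ext","plane","tilt","rect","box","n","res"): print(k,o[k])
L,P=o["L"],o["P"]
for i in np.unique(L)[1:]:
    X=P[(L==i).ravel()]
    if len(X)>60: print(i,len(X),X[:,2].mean(),cv2.minAreaRect((X[:,:2]*1000).astype(np.float32)), (cv2.boxPoints(cv2.minAreaRect((X[:,:2]*1000).astype(np.float32)))).round(1).tolist())
print("flange far",unproj(f,[211,338],[125,137],.012).round(4).tolist(),"bed far",unproj(f,[220,326],[143,153],.04).round(4).tolist())
# holes: brass-ish pixels near seeds
b,g_=f["image"].astype(int),None
for (x,y) in ((229,177),(314,183)):
    w=b[y-9:y+10,x-9:x+10]; m=(w[:,:,0]-w[:,:,2]>25)
    ys,xs=np.nonzero(m); e=cv2.minEnclosingCircle(np.c_[xs,ys].astype(np.float32)); 
    px=(x-9+e[0][0],y-9+e[0][1]); co=o["plane"]; X=unproj(f,*px,0.055)
    for _ in range(3): X=unproj(f,*px,float(co[:2]@X[0,:2]+co[2]))
    print("hole",px,e[1],m.sum(),X.round(4))
E
```

```text
strip_comps [(222, 143, 105, 21, 1271)]
green_ext [[-0.074, -0.0714], [0.1068, 0.1228]]
plane [ 0.11777471 -0.02890747 -0.01842641]
tilt 0.12068116444711348
rect ((567.0961303710938, -60.30188751220703), (160.04978942871094, 99.86958312988281), 77.14205169677734)
box [[ 0.5006051  -0.12720792]
 [ 0.59797055 -0.14943238]
 [ 0.6335872   0.00660415]
 [ 0.53622174  0.0288286 ]]
n 5395
res 0.0007463056530372159
1 1271 0.040717210966855266 ((644.001953125, -80.6022720336914), (151.76315307617188, 63.52074432373047), 75.84102630615234) [[594.5999755859375, -146.39999389648438], [656.2000122070312, -161.89999389648438], [693.4000244140625, -14.800000190734863], [631.7999877929688, 0.699999988079071]]
flange far [[0.6738, 0.0127, 0.012], [0.6288, -0.1695, 0.012]] bed far [[0.6481, -0.0006, 0.04], [0.612, -0.146, 0.04]]
hole (229.06410217285156, 176.25641059875488) 5.6472554206848145 46 [[ 0.602  -0.0063  0.0527]]
hole (314.0, 182.8333330154419) 5.5403571128845215 42 [[ 0.5748 -0.1231  0.0528]]
```

Checks pass: the plate measures 160×99.9 mm, tilt is 0.121, and the hole spacing is 119.9 mm. The fixture centre from the bed and flange agrees within 1 mm, at (0.588,-0.063) with yaw -0.244. The plate needs about +20 mm in x, +1.7 mm in y and -0.017 rad. I'll push its -x edge squarely with both open fingers, which also aligns the yaw, stop short, and look.

```bash
cat >> h.py <<'E'
YAW=-0.244; C=np.array([0.588,-0.063]); UX=np.array([np.cos(YAW),np.sin(YAW)]); UY=np.array([-UX[1],UX[0]])
ATT=[np.pi,0,YAW]
def fx(x,y,z): return [*(C+x*UX+y*UY),z]
def look(f):
    """plate pose in the fixture's frame (mm, rad): hole-midpoint error at underside"""
    o=measure(f,fix=1); r=o["rect"]; a=r[2] if r[1][0]>r[1][1] else r[2]-90
    yaw=np.radians(a-90 if a>0 else a+90); co=o["plane"]
    top=np.array([*np.array(r[0])/1000,0]); top[2]=co[:2]@top[:2]+co[2]
    n=np.array([-co[0],-co[1],1]); n/=np.linalg.norm(n); b=top-0.008*n
    d=b[:2]-C; return dict(x=round(d@UX*1e3,1),y=round(d@UY*1e3,1),dyaw=round(yaw-YAW,4),z=round(b[2]*1e3,1),tilt=round(o["tilt"],3),size=np.round(r[1],1),n=o["n"])
E
python3 - <<'E'
from plant import robot
from h import *
import pickle
print(look(pickle.load(open("w1.pkl","rb"))))
robot.goto(fx(-.115,0,.15),ATT)
robot.move_straight(fx(-.115,0,.030),vel=.12)
print(robot.sense()["wrist_force"].round(2))
robot.move_straight(fx(-.084,0,.030),vel=.05)
print(robot.sense()["wrist_force"].round(2))
for x in (-.078,-.072,-.067):
    robot.move_straight(fx(x,0,.030),vel=.02)
    s=robot.sense(); print(x,s["wrist_force"].round(2),s["tcp_pos"].round(4),s["t"])
f=robot.grab_frame("wrist"); pickle.dump(f,open("w2.pkl","wb"))
cv2.imwrite("pics/w2.png",f["image"][:,:,::-1]); 
try: print(look(f))
except Exception as e: print(e)
E
```

```text
{'x': np.float64(-20.0), 'y': np.float64(-2.4), 'dyaw': np.float64(0.0196), 'z': np.float64(42.2), 'tilt': np.float64(0.121), 'size': array([160. ,  99.9]), 'n': 5395}
[ 0.19  0.03 -0.46]
[-0.41  0.54 -0.38]
-0.078 [-2.08  0.03  0.5 ] [ 0.512  -0.0441  0.0299] 5.6917
-0.072 [-0.54 -0.14  1.31] [ 0.5187 -0.0458  0.0301] 6.1417
-0.067 [-0.44  0.68  0.39] [ 0.5236 -0.0469  0.0301] 6.5417
{'x': np.float64(-7.4), 'y': np.float64(-2.4), 'dyaw': np.float64(0.0025), 'z': np.float64(43.7), 'tilt': np.float64(0.12), 'size': array([161.6,  96.2]), 'n': 88613}
```

View pics/w2.png

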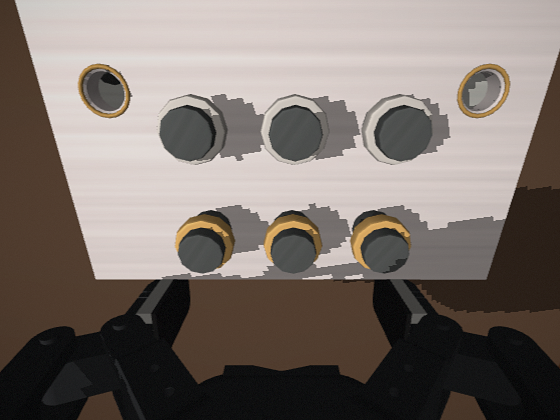

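View 2: the plate is square to the fingers, with its edge at row 280. The holes are at (104,91) and (484,91), and dark pin tips show at their far sides. About 6 mm in x remains. There's also -2.4 mm in y, which I'll correct by pushing the -y end with both fingers turned 90°.

Run:
```python
from plant import robot
from h import *
import pickle
A2=[np.pi,0,YAW+np.pi/2]
print(robot.inverse_kinematics(fx(-.007,-.125,.036),A2))
robot.move_straight(fx(-.105,0,.030),vel=.1)
robot.move_straight(fx(-.105,0,.16),vel=.2)
robot.goto(fx(-.007,-.125,.16),A2)
f=robot.grab_frame("wrist"); 
robot.move_straight(fx(-.007,-.125,.036),vel=.12)
robot.move_straight(fx(-.007,-.097,.036),vel=.05)
for y in (-.095,-.093,-.0915):
    robot.move_straight(fx(-.007,y,.036),vel=.015)
    s=robot.sense(); print(y,s["wrist_force"].round(2),s["t"],((s["tcp_pos"][:2]-C)@UY).round(4))
robot.move_straight(fx(-.007,-.125,.036),vel=.1)
robot.move_straight(fx(-.007,-.125,.16),vel=.2)
robot.goto([0.60,-0.08,0.36],[np.pi,0,-0.15])
f=robot.grab_frame("wrist"); pickle.dump(f,open("w3.pkl","wb")); print(look(f),robot.sense()["t"])
```

```text
[ 0.72030424  0.66572326 -0.64369842  1.89975902  0.56501691  0.76466143
 -0.48585452]
-0.095 [-0.5  -0.47  0.33] 11.6417 -0.0951
-0.093 [-0.5  -0.95 -0.43] 11.925 -0.0932
-0.0915 [-0.36 -1.2  -0.22] 12.175 -0.0915
{'x': np.float64(-6.2), 'y': np.float64(0.3), 'dyaw': np.float64(0.0022), 'z': np.float64(43.8), 'tilt': np.float64(0.119), 'size': array([160.3, 100.1]), 'n': 6120} 14.8083
```

y is now 0.3 mm and the plate is square, with x at -6.2 mm. Now the final push in x in small steps, with a look at the end.

Run:
```python
from plant import robot
from h import *
import pickle
robot.goto(fx(-.105,0,.15),ATT)
robot.move_straight(fx(-.105,0,.030),vel=.12)
robot.move_straight(fx(-.069,0,.030),vel=.06)
for x in (-.066,-.064,-.063,-.062,-.061,-.060):
    robot.move_straight(fx(x,0,.030),vel=.015)
    s=robot.sense(); F=s["wrist_force"]; o=measure(robot.grab_frame("wrist"),fix=1)
    print(x,F.round(2),round(s["t"],1),"tilt",round(o["tilt"],3))
    if o["tilt"]<0.03 or F[:2]@UX<-8: break
robot.move_straight(fx(-.105,0,.030),vel=.1)
robot.move_straight(fx(-.105,0,.16),vel=.2)
robot.goto([0.60,-0.08,0.36],[np.pi,0,-0.15])
f=robot.grab_frame("wrist"); pickle.dump(f,open("w4.pkl","wb")); print(look(f),robot.sense()["t"])
cv2.imwrite("pics/w4.png",cv2.resize(f["image"][100:260,170:370],None,fx=3.5,fy=3.5,interpolation=cv2.INTER_CUBIC)[:,:,::-1])
```

```text
-0.066 [-1.15 -0.11 -0.52] 18.0 tilt 0.118
-0.064 [-1.37  0.67  2.23] 18.4 tilt 0.113
-0.063 [ 0.21 -0.56 -0.02] 18.6 tilt 0.0
{'x': np.float64(1.6), 'y': np.float64(0.7), 'dyaw': np.float64(-0.001), 'z': np.float64(39.4), 'tilt': np.float64(0.0), 'size': array([160.1, 100.2]), 'n': 6480} 21.05
```

View pics/w4.png

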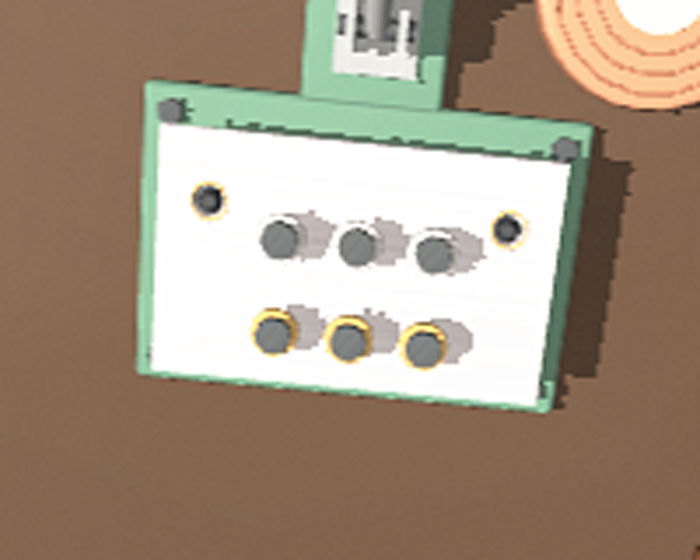

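The plate lies flat: tilt is 0.000 and its underside reads 39.4 mm against the bed's 40 mm. In the crop, the dark pins fill both brass holes at (208,200) and (508,229), so it is seated. The arm is clear, so I'll hand the job in.

```bash
python3 -c "
from plant import robot
print(robot.close_job())"
```

```text
the job is handed in; nothing more can be done
None
```

The carrier is seated flat on the bed with both holes over their pins (tilt 0.000, underside at bed height by camera); it was never lifted, the arm ended clear, and I handed the job in just after 21 s (no verdict was returned).

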